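# Fit the label holder behind the lip of the pipette-tip station

### The arm

A 7-joint arm with a two-finger parallel gripper is mounted at the origin on the work surface. World frame = base frame: x ahead of the robot, y to its left, z up, the work surface at z = 0. Lengths are in m, angles in rad, forces in N, time in s.
With the tool pointing down it reaches from about 0.4 to 0.875 m from the base axis. Payload 19.3 kg.
Tool frame: the origin (TCP) lies at the very end of the fingers, on their centre line; the grasp point (between the pads) lies 19 mm behind it; z points along the fingers, y is the line along which they close (so a half turn about z gives the same grasp; the last joint's range is limited). The gripper opens to 85 mm and grips with 20 to 120 N. Pads are 22 mm wide; open, the fingers measure 114 mm over their backs; the gripper's body (76 mm by 85 mm) begins 54 mm behind the grasp point. The pads swing forward as they close: fully open they stand 13 mm farther back than shut.
Start: joints at [-1.365, 0.521, -0.036, 1.599, 0.021, 1.021, -0.113], TCP at [0.17, 0.601, 0.231] pointing down, gripper open.
Joint ranges: [-2.91, 2.91], [-0.3, 2.13], [-1.5, 1.42], [0.17, 2.43], [-1.26, 4.41], [0.16, 1.93], [-2.52, 2.52]. Speed limits (rad/s): [1.89, 1.89, 2.39, 2.39, 3.01, 3.01, 3.01].

### API

Orientations are given as [roll, pitch, yaw] about the fixed x, y, z axes, in that order (R = Rz(yaw) Ry(pitch) Rx(roll)).
In Python, from workcell import bot gives the robot as it stands. The module is installed in compiled form; this text tells all that it offers.
- The arm moves only by the tool apply_moves, never from a script. Its arguments are lists of equal length, an entry for each row: "claw": the finger opening in m, from 0 to 0.0854; "xyz": the shift along the tool's x, y, z in m, a list of three; "twist": the turn, a rotation vector about the tool's x, y, z in rad, a list of three. A call has 1 to 20 rows; each row shifts and turns the commanded pose from where the row before left it, along the tool's axes as they then stand; what a row does not reach is not made up. A row lasts 1/10 s, in which the tool goes at most 50 mm and 8.59 degrees, less where a joint would pass 70% of its speed; a pose out of reach is approached as far as the arm can. A call with a gripper value outside its range is refused whole. The fingers move at their own pace and stop on an object; "force" is the grip in N (left out, the last holds). Time passes only in rows, so rows that do not move let the fingers close. It gives the time, the measured TCP pose, the force, the opening and the grip force at its end, in the units of the state.
- bot.observe(): the state, without advancing time (a new reading comes with each control period).
- bot.grab_frame(name): name is "scene" or "top" or "wrist"; returns a dict with "img" (420x560x3 uint8, red, green, blue), "vfov" (degrees; the focal length in pixels is half the picture's height over the tangent of half this angle, whatever the lens; pixels are square), "cx", "cy" (the principal point, pixels), "view" (4x4, takes a point from world to camera coordinates). Camera axes: x right, y up, looking along -z (the intrinsics and any distortion apply to the point x, -y, -z); pixel columns grow to the right and rows downward; lengths in m; the calibration is good to about 2 mm. The wrist camera is an equidistant fisheye: a pixel r from the principal point sees the ray r / f radians off the axis. A picture is of the moment at which its call begins. There is no depth.
- bot.job_done(): hands the job in; it is judged then, once.
Trained networks look in the newest picture that a camera, given by its name, has taken for a name from the list of things; names that differ only in an ending like _2 or _b are one class to them, and where a whole thing is asked for, a point or a joint stands for the part that bears it (a point fixed in the world has none). Each returns a list of dicts, best first, with "score" (0 to 1); they miss things now and then, are a little off and sometimes report something else, mostly with a low value. They report only what shows in the picture. A call takes as long as a camera call. They do not tell look-alikes from the thing itself.
- bot.find_in(camera, query): "position" ([x, y, z] in m, in world coordinates, good to about 4 mm: the middle of the surface that is visible of it).
The state is a dict: "clock": time; "qpos": joint angles; "qd": joint speeds; "joint_efforts": joint torques, N m; "position": TCP position; "tool_rot": TCP orientation; "force": force on the tool from outside, world axes, zero at the start; "moment": the same for the moment, N m; "grip_width": finger opening in m; "finger_force": force on a finger pad.
Only numpy, scipy, OpenCV 4.12 (cv2) and the standard library are available. Lean on these libraries where they do the work, as an engineer would, in place of code of your own. Each camera call takes 0.05 s, during which the arm holds its last target. There are 200 camera calls.

### The job

Raise the stiff lid of the tip station to about 70 degrees (it stays where it is left, half sheltering the tips) and let go of it. Then take the long label holder out of the wooden stand, push it down behind the lip at the station's front edge until the sprung strip under it is fully pressed down, and finish while still holding it pressed home there: do not let go. Leave the two short label holders and everything else on the bench where they are.

Things in the scene. Friction and masses are not known exactly. Their poses are not given: they have to be found in the camera images.
- lid (a joint): Lid of the tip station: a see-through bluish shell 180 x 200 mm, 45 mm deep, over a white base of the same footprint. Value in rad: 0 closed (level), grows as its front edge (on the robot's side) rises; 1.22 is 70 degrees; stop at 1.9. Stiff friction hinge: stays where left; about 2 to 4 N at the tongue moves it.
- lid_tongue (a point): Point on the grey grip tongue jutting from the middle of the lid's front wall: 30 mm wide, 12 thick, 42 long. It lies on the tongue's centre line 28 mm out from the wall, 14 mm from the free end. Axes turn with the lid; lid closed: x from the tongue's free end to the hinge, y along the width, z up. In these axes it lies 208 mm before (-x) and 28 mm above (+z) the hinge line.
- lid_hinge (a point): Middle of the lid's hinge line at the station's far edge, 65 mm above the bench. x points from the station's front to its back, y along the hinge, z up; these axes do not turn with the lid. The station is fixed to the bench; closed, its top is 110 mm up.
- slot (a point): Middle of the mouth of the label channel, 160 mm before the hinge line, under the lid when closed; level with the lip's top, 46 mm above the bench. x from lip to rack, y along the channel, z up. Channel 8 mm wide (x), 86 long (y), ends closed. The lip's flare rises 5 mm higher, the edge behind slopes back to 8 mm higher: a 3 mm lead-in. Tips, from 24 mm behind, reach 74 mm above the bench.
- keeper (a joint): Sprung black strip that is the channel's floor, value in m: 0 up (its top 16 mm below the slot point), 0.006 fully pressed (22 mm below it; hard stop). Begins to give at 3 N, takes 7 N fully down, and pushes the holder back up if let go.
- holder_mid (a point): Centre of the long label holder, 35 mm above its underside. White, upright: a plate 80 mm long (y), 5 thick (x), 34 high, paper on both faces; on top of its middle a finger grip 24 (y) x 12 (x), 36 high, from 1 mm below this point to 35 above. 40 g. Either way round fits. Seated with the strip fully down, this point is 13 mm above the slot point. Starts in any slot of the stand.
- stand: Wooden stand 140 x 104 mm, 26 mm high, fixed; origin under its centre. Three slots along its y, 40 mm apart along its x, 7 mm wide, floor 10 mm above the bench, each with one upright label holder.
- short_a_mid (a point): Centre of a short label holder in the same stand: the same but its plate is only 52 mm long. Leave it.
- short_b_mid (a point): Centre of the other short label holder (52 mm). Leave it.
- vial: Small amber vial, 24 mm across, 48 mm high, stands on the bench; origin under its centre. Leave it.
- timer: Black bench timer 30 x 75 x 62 mm; origin under its centre. Leave it.
- beaker: Glass beaker, 70 mm across, 90 mm high; origin under its centre. Leave it.
- slide_box: Low white and blue slide box 87 x 52 x 32 mm; origin under its centre. Leave it.
- reagent: Amber reagent bottle 64 mm across, 150 mm high; origin under its centre. Leave it.
Things that resemble listed ones, but are neither listed nor needed, are in the scene too. What is shaped like the part that bears holder_mid but yellow is not meant.

How it is judged:
By the outcome, as a careful person would: the job done as asked, in the order asked, and still so for the second after the job is handed in, while the arm keeps its last pose, push and grip.
It also fails if it takes over 58 s, if anything falls off the work surface, if the arm or the gripper's body presses on something with over 40 N, if the wrist force passes 120 N, or if a joint passes its speed limit or range.

## Working session

There is one attempt and no reset: what is moved stays moved. The work goes in short steps, Python scripts to look and compute and a tool call to move; the robot and the scene stay as the last step left them, time stands still between calls to the robot, and variables do not carry over. Pictures are saved under pics/ and viewed, at most 12 in all, crops included, and the job is handed in when it is done.

Besides the shell and the picture viewer there is one more tool, called after "Emit:" as name(argument=value, ...), one argument or row to a line, values as JSON. apply_moves: Moves the arm, as the interface text tells. Its arguments: {"type":"object","properties":{"claw":{"type":"array"},"xyz":{"type":"array"},"twist":{"type":"array"},"force":{"type":"number"}},"required":["claw","xyz","twist"]}

```bash
mkdir -p pics; cat >h.py <<'E'
import numpy as np,cv2
from workcell import bot
from scipy.spatial.transform import Rotation as R
def px(f,p):
    f_=f["img"].shape[0]/2/np.tan(np.radians(f["vfov"])/2)
    c=(np.array(f["view"])@np.r_[p,1])[:3]; return f["cx"]+f_*c[0]/-c[2], f["cy"]-f_*c[1]/-c[2]
def ray(f,u,v,z):
    "pixel -> world point at height z (pinhole)"
    f_=f["img"].shape[0]/2/np.tan(np.radians(f["vfov"])/2)
    V=np.array(f["view"]);d=V[:3,:3].T@np.array([(u-f["cx"])/f_,-(v-f["cy"])/f_,-1]);o=-V[:3,:3].T@V[:3,3]
    return o+d*(z-o[2])/d[2]
def save(n,img): cv2.imwrite("pics/"+n,img[:,:,::-1])
E
python3 - <<'E'
from h import *
fs={c:bot.grab_frame(c) for c in("scene","top")}
s=bot.observe();print(s["position"],s["tool_rot"],s["clock"])
for c,f in fs.items():
    save(c+"0.png",f["img"]);print(c,f["vfov"],f["cx"],f["cy"],-np.array(f["view"])[:3,:3].T@np.array(f["view"])[:3,3])
    for q in("lid_tongue","lid","holder_mid","stand","short_a_mid","keeper","vial","timer"):
        for d in bot.find_in(c,q)[:4]: print(c,q,np.round(d["position"],3),round(d["score"],2),np.round(px(f,d["position"])))
E
```

```text
[0.17016471 0.6010682  0.23079725] [-3.14057489e+00  9.82694307e-05  2.86575074e+00] 0.1
scene 57.50987116329031 280.027055986296 207.46141325168588 [ 0.94145906 -0.38126133  0.73779008]
scene lid_tongue [0.609 0.068 0.112] 0.61 [305. 204.]
scene lid [0.613 0.073 0.114] 0.87 [308. 203.]
scene holder_mid [ 0.524 -0.186  0.044] 0.93 [193. 270.]
scene holder_mid [ 0.613 -0.333  0.035] 0.89 [161. 352.]
scene stand [ 0.586 -0.21   0.027] 0.72 [204. 300.]
scene stand [ 0.452 -0.059  0.028] 0.59 [217. 222.]
scene stand [ 0.607 -0.199  0.05 ] 0.39 [214. 298.]
scene short_a_mid [ 0.606 -0.198  0.049] 0.87 [214. 298.]
scene vial [ 0.447 -0.06   0.028] 0.49 [216. 221.]
scene timer [ 0.74  -0.128  0.061] 0.76 [288. 314.]
scene timer [ 0.729 -0.252  0.048] 0.63 [236. 362.]
scene timer [0.614 0.058 0.112] 0.33 [304. 208.]
top 46.90112821063485 276.23284660428413 214.51495540324467 [0.38917792 0.04288176 1.15321451]
top lid [0.584 0.089 0.109] 0.75 [249. 206.]
top holder_mid [ 0.6   -0.323  0.047] 0.71 [427. 204.]
top holder_mid [ 0.52  -0.184  0.045] 0.59 [368. 238.]
top holder_mid [ 0.441 -0.057  0.032] 0.26 [314. 273.]
top stand [ 0.554 -0.187  0.025] 0.7 [367. 225.]
top short_a_mid [ 0.595 -0.197  0.06 ] 0.71 [374. 205.]
top short_a_mid [ 0.745 -0.269  0.05 ] 0.36 [401. 144.]
top vial [ 0.553 -0.185  0.026] 0.56 [367. 225.]
top vial [ 0.441 -0.058  0.034] 0.43 [314. 273.]
top timer [ 0.726 -0.113  0.059] 0.69 [336. 150.]
```

View pics/scene0.png

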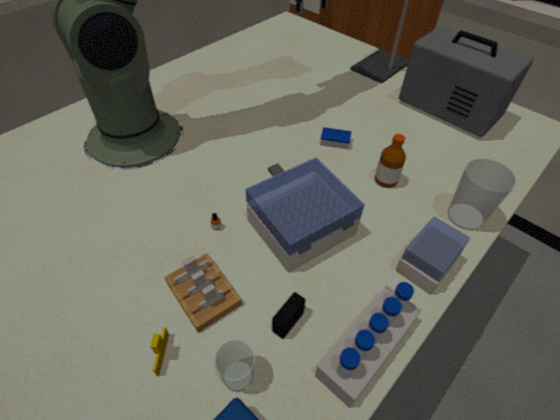

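View pics/top0.png

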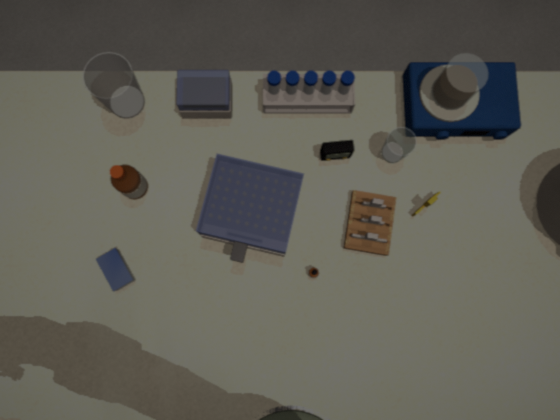

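The scene picture shows the station with its tongue at (276,171) and the wooden stand at (203,290) with three holders. The top picture has the tongue at (238,252), the holders at (376,203), (374,219) and (368,238), and the yellow look-alike at (427,204). Candidates for the long holder are those three stand holders and the yellow one. The nearest-slot holder at top (368,238) looks longest, so I'm checking it in a crop.

```bash
python3 - <<'E'
from h import *
f=bot.grab_frame("top");g=bot.grab_frame("scene")
a=cv2.resize(f["img"][180:265,335:410],None,fx=5,fy=5,interpolation=cv2.INTER_CUBIC)
b=cv2.resize(f["img"][150:270,190:310],(425,425),interpolation=cv2.INTER_CUBIC)
save("crop1.png",np.clip(np.hstack([a,b]).astype(float)*1.6,0,255).astype(np.uint8))
E
```

```text
(no output)
```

View pics/crop1.png

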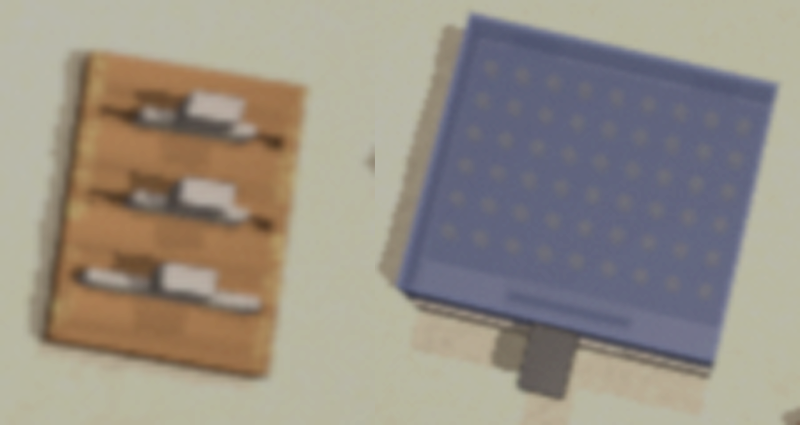

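The crop confirms it: the bottom holder, top pixel (372,236), spans the whole slot, while the other two are short. The tongue runs from crop (550,330) to (543,395). Next I work out the geometry.

```bash
python3 - <<'E'
from h import *
f=bot.grab_frame("top")
B=lambda x,y,z:ray(f,190+(x-375)/3.542-.5,150+y/3.542-.5,z)
A=lambda x,y,z:ray(f,335+x/5-.4,180+y/5-.4,z)
TL,TR,BL,BR=B(470,13,.11),B(778,85,.11),B(402,290,.11),B(713,365,.11)
e=np.array([TL,TR,BL,BR])[:,:2]; print(e.round(4))
print("sizes",*[np.linalg.norm(v).round(4) for v in(TL-TR,BL-BR,TL-BL,TR-BR)])
for a,b in((TR,TL),(BR,BL)):print("yaw_y",np.degrees(np.arctan2(*(b-a)[:2][::-1]))-90)
for a,b in((BL,TL),(BR,TR)):print("yaw_x",np.degrees(np.arctan2(*(b-a)[:2][::-1])))
print("center",e.mean(0)); print("tongue end",B(517,388,.099),B(568,400,.099))
S=[A(88,52,.026),A(307,88,.026),A(268,377,.026),A(45,342,.026)]
print("stand c",np.mean(S,0),[np.degrees(np.arctan2(*(b-a)[:2][::-1])) for a,b in((S[1],S[0]),(S[2],S[3]),(S[3],S[0]),(S[2],S[1]))])
print("grip",A(188,280,.08), "plate ends",A(78,273,.044),A(260,303,.044))
E
```

```text
[[ 0.7046  0.1622]
 [ 0.6577 -0.0313]
 [ 0.5288  0.2009]
 [ 0.4822  0.0108]]
sizes 0.199 0.1957 0.1799 0.1804
yaw_y -13.629217749924905
yaw_y -13.77431936196615
yaw_x -12.4325923061629
yaw_x -13.479653744769458
center [0.59333515 0.08565246]
tongue end [0.4695167  0.13080559 0.099     ] [0.46206095 0.09950249 0.099     ]
stand c [ 0.56064808 -0.19330873  0.026     ] [np.float64(80.32701219147137), np.float64(80.85201310781312), np.float64(-9.983490866845768), np.float64(-10.127894254994912)]
grip [ 0.52221378 -0.18575358  0.08      ] plate ends [ 0.53008689 -0.14254135  0.044     ] [ 0.51588122 -0.22636667  0.044     ]
```

Emit:
apply_moves(
  claw=[0.07,0.07,0.07,0.07,0.07,0.07,0.07,0.07,0.07,0.07,0.07,0.07,0.07,0.07,0.07,0.07,0.07],
  xyz=[
    [-0.024,-0.024,0],
    [-0.024,-0.024,0],
    [-0.024,-0.024,0],
    [-0.024,-0.024,0],
    [-0.024,-0.024,0],
    [-0.024,-0.024,0],
    [-0.024,-0.024,0],
    [-0.024,-0.024,0],
    [-0.024,-0.024,0],
    [-0.024,-0.024,0],
    [-0.024,-0.024,0],
    [-0.024,-0.024,0],
    [-0.024,-0.024,0],
    [-0.024,-0.024,0],
    [-0.024,-0.024,0],
    [-0.024,-0.024,0],
    [0,0,0],
  ],
  twist=[
    [0,0,0],
    [0,0,0],
    [0,0,0],
    [0,0,0],
    [0,0,0],
    [0,0,0],
    [0,0,0],
    [0,0,0],
    [0,0,0],
    [0,0,0],
    [0,0,0],
    [0,0,0],
    [0,0,0],
    [0,0,0],
    [0,0,0],
    [0,0,-0.04],
    [0,0,0],
  ],
  force=30,
)

```text
clock: 2.75
position: [0.4367, 0.1237, 0.2315]
tool_rot: [-3.141, 0.001, 2.902]
force: [-0.7, 0.0, -0.2]
grip_width: 0.0699
finger_force: 0.0
```

Emit:
apply_moves(
  claw=[0.07,0.07,0.07,0.07,0.07,0.07,0.07,0.07,0.07],
  xyz=[
    [0,0,0],
    [0,0,0],
    [0,0,0],
    [0,0,0],
    [0,0,0],
    [0,0,0],
    [0,0,0],
    [0,0,0],
    [0,0,0],
  ],
  twist=[
    [0,-0.1,0],
    [0,-0.1,0],
    [0,-0.1,0],
    [0,-0.1,0],
    [0,-0.1,0],
    [0,-0.1,0],
    [0,-0.1,0],
    [0,-0.085,0],
    [0,0,0],
  ],
)

```text
clock: 3.65
position: [0.433, 0.12, 0.2273]
tool_rot: [-3.104, 0.594, 2.916]
force: [-0.6, -0.1, -0.8]
grip_width: 0.0703
finger_force: 0.0
```

```bash
cat >>h.py <<'E'
def rel(goal,zax_yaw=None):
    "shift to goal in tool axes"
    s=bot.observe();r=R.from_euler("xyz",s["tool_rot"]).as_matrix()
    print("t",s["clock"],"p",np.round(s["position"],4),"F",np.round(s["force"],1),"w",s["grip_width"],"\nR",r.round(3).tolist(),"\nq",np.round(s["qpos"],2))
    d=r.T@(np.array(goal)-s["position"]);print("tool shift",d.round(4));return d
E
python3 - <<'E'
from h import *
rel([.4916,.1098,.0796])
f=bot.grab_frame("wrist");save("w1.png",f["img"])
for q in("lid_tongue",):
    for c in("wrist","top"):
        bot.grab_frame(c)
        for d in bot.find_in(c,q)[:3]:print(c,q,np.round(d["position"],3),d["score"])
E
```

```text
t 3.65 p [0.433  0.12   0.2273] F [-0.6 -0.1 -0.8] w 0.07028216745279525 
R [[-0.808, 0.244, 0.537], [0.186, 0.969, -0.162], [-0.56, -0.031, -0.828]] 
q [-0.8   0.13  0.02  2.42  1.1   0.58 -0.39]
tool shift [0.0334 0.009  0.1554]
wrist lid_tongue [0.527 0.101 0.113] 0.63
top lid_tongue [0.585 0.089 0.109] 0.85
```

View pics/w1.png

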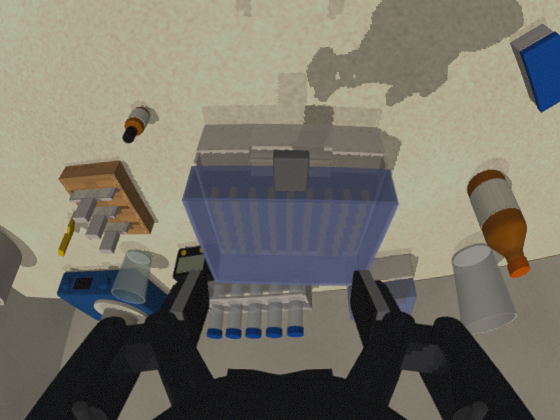

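The wrist picture shows the tongue at (291,170), centred between the fingers; the tilt stopped at 34 degrees because joint 4 is at its limit. I'm moving down and forward first, then tilting further.

Emit:
apply_moves(
  claw=[0.07,0.07,0.07,0.07,0.07,0.07,0.07],
  xyz=[
    [0.008,0.002,0.02],
    [0.008,0.002,0.02],
    [0.008,0.002,0.02],
    [0.008,0.002,0.02],
    [0,0,0],
    [0,0,0],
    [0,0,0],
  ],
  twist=[
    [0,0,0],
    [0,0,0],
    [0,0,0],
    [0,0,0],
    [0,-0.1,0],
    [0,-0.1,0],
    [0,0,0],
  ],
)

```text
clock: 4.6
position: [0.4365, 0.1077, 0.1338]
tool_rot: [-2.919, 0.59, 3.057]
force: [-0.2, -1.3, -0.6]
grip_width: 0.0698
finger_force: 0.0
```

```bash
python3 - <<'E'
from h import *
d=rel([.4786,.113,.093])
E
```

```text
t 4.6 p [0.4365 0.1077 0.1338] F [-0.2 -1.3 -0.6] w 0.06976044167862434 
R [[-0.828, 0.205, 0.522], [0.071, 0.961, -0.266], [-0.557, -0.184, -0.81]] 
q [-0.18  0.5  -0.78  2.43  1.48  0.95 -0.75]
tool shift [-0.0118  0.0213  0.0537]
```

```bash
cat >>h.py <<'E'
ang=np.radians(-13.4);X=np.array([np.cos(ang),np.sin(ang),0]);Y=np.array([-np.sin(ang),np.cos(ang),0]);Z=np.array([0,0,1.])
H=np.array([.681,.065,.065])
def toolR(b):
    z=np.cos(b)*X-np.sin(b)*Z; return np.column_stack([np.cross(Y,z),Y,z])
def go(p,Rg):
    s=bot.observe();r=R.from_euler("xyz",s["tool_rot"]).as_matrix()
    print("t",s["clock"],"p",np.round(s["position"],4),"F",np.round(s["force"],1),"w",s["grip_width"],"q",np.round(s["qpos"],2))
    print("shift first",(r.T@(p-s["position"])).round(4),"then twist",R.from_matrix(r.T@Rg).as_rotvec().round(4))
E
python3 - <<'E'
from h import *
Rg=toolR(np.radians(62));t=H-.208*X+.028*Z
go(t-.041*Rg[:,2],Rg)
E
```

```text
t 4.6 p [0.4365 0.1077 0.1338] F [-0.2 -1.3 -0.6] w 0.06976044167862434 q [-0.18  0.5  -0.78  2.43  1.48  0.95 -0.75]
shift first [-0.0161  0.0153  0.0133] then twist [-0.146   0.1152  0.1158]
```

Emit:
apply_moves(
  claw=[0.07,0.07,0.07,0.07,0.07],
  xyz=[
    [-0.008,0.008,0.0065],
    [-0.008,0.0075,0.0065],
    [0,0,0],
    [0,0,0],
    [0,0,0],
  ],
  twist=[
    [0,0,0],
    [0,0,0],
    [-0.073,0.058,0.058],
    [-0.073,0.058,0.058],
    [0,0,0],
  ],
)

```text
clock: 5.1
position: [0.4633, 0.1156, 0.1341]
tool_rot: [3.135, 0.497, 2.898]
force: [0.8, -0.7, 0.6]
grip_width: 0.0695
finger_force: 0.0
```

```bash
python3 - <<'E'
from h import *
Rg=toolR(np.radians(62));t=H-.208*X+.028*Z
go(t+.019*Rg[:,2],Rg)
E
```

```text
t 5.1 p [0.4633 0.1156 0.1341] F [ 0.8 -0.7  0.6] w 0.06951691244460925 q [ 0.01  0.45 -0.77  2.38  1.5   0.68 -0.67]
shift first [0.0061 0.0011 0.0625] then twist [ 0.0018  0.0081 -0.0082]
```

Emit:
apply_moves(
  claw=[0.07,0.07,0.07,0.07,0.07,0.0,0.0,0.0,0.0,0.0,0.0],
  xyz=[
    [0.0012,0,0.0125],
    [0.0012,0,0.0125],
    [0.0012,0,0.0125],
    [0.0012,0,0.0125],
    [0.0012,0.001,0.0125],
    [0,0,0],
    [0,0,0],
    [0,0,0],
    [0,0,0],
    [0,0,0],
    [0,0,0],
  ],
  twist=[
    [0,0,0],
    [0,0,0],
    [0,0,0],
    [0,0,0],
    [0,0,0],
    [0,0,0],
    [0,0,0],
    [0,0,0],
    [0,0,0],
    [0,0,0],
    [0,0,0],
  ],
  force=25,
)

```text
clock: 6.2
position: [0.4849, 0.1129, 0.0747]
tool_rot: [3.139, 0.494, 2.905]
force: [-3.8, -1.9, 1.1]
grip_width: 0.0292
finger_force: 28.4
```

```bash
python3 - <<'E'
from h import *
b0=np.radians(62)
t=lambda th:H+(-.208*np.cos(th)+.028*np.sin(th))*X+(.208*np.sin(th)+.028*np.cos(th))*Z
s=bot.observe();r=R.from_euler("xyz",s["tool_rot"]).as_matrix();b=np.arcsin(-r[2,2]);print("beta",np.degrees(b))
go(t(0)+.019*r[:,2],r)
# arc: tool turns k x lid; per 1/20 of 70deg
N=20;k=50/70
for i in range(N):
    a,c=i*1.2217/N,(i+1)*1.2217/N
    Ra,Rc=toolR(b+k*a),toolR(b+k*c)
    pa,pc=t(a)+.019*Ra[:,2],t(c)+.019*Rc[:,2]
    print(i,(Ra.T@(pc-pa)).round(4),R.from_matrix(Ra.T@Rc).as_rotvec().round(4))
E
```

```text
beta 61.68100945999253
t 6.2 p [0.4849 0.1129 0.0747] F [-3.8 -1.9  1.1] w 0.029222118738281695 q [-0.    0.63 -0.73  2.36  1.73  0.75 -0.84]
shift first [-0.0033 -0.0011 -0.0001] then twist [0. 0. 0.]
0 [-0.007   0.     -0.0102] [0.     0.0436 0.    ]
1 [-0.0072 -0.     -0.01  ] [-0.      0.0436 -0.    ]
2 [-0.0074 -0.     -0.0099] [0.     0.0436 0.    ]
3 [-0.0075  0.     -0.0097] [-0.      0.0436 -0.    ]
4 [-0.0077  0.     -0.0096] [-0.      0.0436 -0.    ]
5 [-0.0079  0.     -0.0094] [0.     0.0436 0.    ]
6 [-0.008  -0.     -0.0093] [0.     0.0436 0.    ]
7 [-0.0082  0.     -0.0091] [-0.      0.0436 -0.    ]
8 [-0.0084  0.     -0.009 ] [-0.      0.0436  0.    ]
9 [-0.0085 -0.     -0.0088] [0.     0.0436 0.    ]
10 [-0.0087  0.     -0.0086] [-0.      0.0436  0.    ]
11 [-0.0088 -0.     -0.0085] [ 0.      0.0436 -0.    ]
12 [-0.009  -0.     -0.0083] [ 0.      0.0436 -0.    ]
13 [-0.0091  0.     -0.0081] [-0.      0.0436  0.    ]
14 [-0.0092  0.     -0.008 ] [-0.      0.0436  0.    ]
15 [-0.0094  0.     -0.0078] [ 0.      0.0436 -0.    ]
16 [-0.0095 -0.     -0.0076] [-0.      0.0436  0.    ]
17 [-0.0096  0.     -0.0074] [-0.      0.0436 -0.    ]
18 [-0.0098 -0.     -0.0072] [-0.      0.0436 -0.    ]
19 [-0.0099  0.     -0.007 ] [0.     0.0436 0.    ]
```

Emit:
apply_moves(
  claw=[0,0,0,0,0,0,0,0,0,0],
  xyz=[
    [-0.007,0,-0.0102],
    [-0.0072,0,-0.01],
    [-0.0074,0,-0.0099],
    [-0.0075,0,-0.0097],
    [-0.0077,0,-0.0096],
    [-0.0079,0,-0.0094],
    [-0.008,0,-0.0093],
    [-0.0082,0,-0.0091],
    [-0.0084,0,-0.009],
    [-0.0085,0,-0.0088],
  ],
  twist=[
    [0,0.0436,0],
    [0,0.0436,0],
    [0,0.0436,0],
    [0,0.0436,0],
    [0,0.0436,0],
    [0,0.0436,0],
    [0,0.0436,0],
    [0,0.0436,0],
    [0,0.0436,0],
    [0,0.0436,0],
  ],
)

```text
clock: 7.2
position: [0.5289, 0.1023, 0.1869]
tool_rot: [3.139, 0.055, 2.907]
force: [2.3, 0.6, -8.6]
grip_width: 0.0298
finger_force: 28.4
```

```bash
cat >>h.py <<'E'
t=lambda th:H+(-.208*np.cos(th)+.028*np.sin(th))*X+(.208*np.sin(th)+.028*np.cos(th))*Z
def lidang():
    s=bot.observe();r=R.from_euler("xyz",s["tool_rot"]).as_matrix()
    g=s["position"]-.019*r[:,2]-H; x,z=g@X,g[2]
    print("lid est deg",np.degrees(np.arctan2(z,-x)-np.arctan2(.028,.208)),"rad",np.hypot(x,z),"y",g@Y,"F",s["force"].round(1),"w",s["grip_width"],"beta",np.degrees(np.arctan2(-r[2,2],r[:,2]@X)))
E
python3 - <<'E'
from h import *
lidang()
E
```

```text
lid est deg 34.11539846964734 rad 0.21139464314756065 y 0.0009492617753577525 F [ 2.3  0.6 -8.6] w 0.02984733330850772 beta 86.86715366628437
```

Emit:
apply_moves(
  claw=[0,0,0,0,0,0,0,0,0,0,0],
  xyz=[
    [-0.0087,0,-0.0086],
    [-0.0088,0,-0.0085],
    [-0.009,0,-0.0083],
    [-0.0091,0,-0.0081],
    [-0.0092,0,-0.008],
    [-0.0094,0,-0.0078],
    [-0.0095,0,-0.0076],
    [-0.0096,0,-0.0074],
    [-0.0098,0,-0.0072],
    [-0.0099,0,-0.007],
    [0,0,0],
  ],
  twist=[
    [0,0.0436,0],
    [0,0.0436,0],
    [0,0.0436,0],
    [0,0.0436,0],
    [0,0.0436,0],
    [0,0.0436,0],
    [0,0.0436,0],
    [0,0.0436,0],
    [0,0.0436,0],
    [0,0.0436,0],
    [0,0,0],
  ],
)

```text
clock: 8.3
position: [0.629, 0.0782, 0.251]
tool_rot: [3.138, -0.381, 2.907]
force: [-2.0, -3.0, 13.4]
grip_width: 0.0299
finger_force: 31.6
```

```bash
python3 - <<'E'
from h import *
lidang()
f=bot.grab_frame("scene");save("s2.png",f["img"])
for th in np.radians([60,70,80]):print(px(f,t(th)))
E
```

```text
lid est deg 69.43304895347423 rad 0.20888400323408524 y 0.0007348508852650629 F [-2.  -3.  13.4] w 0.029886011975446602 beta 111.81515100683337
(np.float64(312.7334468506418), np.float64(147.88220095109904))
(np.float64(324.4816256126487), np.float64(153.6890483156149))
(np.float64(337.1987894973513), np.float64(162.9966616254816))
```

View pics/s2.png

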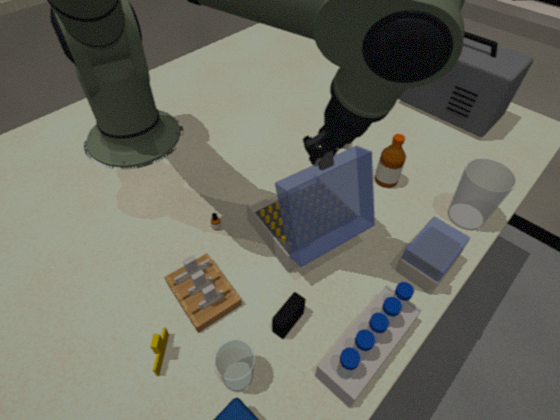

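The lid is up at about 70 degrees, with the tongue in the fingers near (322,155). Now I release it and back off along the tongue.

Emit:
apply_moves(
  claw=[0.05,0.055,0.055,0.055,0.055,0.055,0.055,0.055,0.055,0.055,0.055],
  xyz=[
    [0,0,0],
    [0,0,0],
    [0,0,0],
    [0.005,0,-0.0055],
    [0.008,0,-0.009],
    [0.01,0,-0.011],
    [0.01,0,-0.011],
    [0.01,0,-0.011],
    [0.015,0,-0.016],
    [0.02,0,-0.02],
    [0,0,0],
  ],
  twist=[
    [0,0,0],
    [0,0,0],
    [0,0,0],
    [0,0,0],
    [0,0,0],
    [0,0,0],
    [0,0,0],
    [0,0,0],
    [0,0,0],
    [0,0,0],
    [0,0,0],
  ],
)

```text
clock: 9.45
position: [0.5868, 0.0889, 0.3614]
tool_rot: [3.137, -0.374, 2.909]
force: [1.0, 1.2, 0.5]
grip_width: 0.0552
finger_force: 0.0
```

```bash
python3 - <<'E'
from h import *
f=bot.grab_frame("scene");save("s3.png",cv2.resize(f["img"][100:340,140:400],None,fx=2.3,fy=2.3))
g=bot.grab_frame("top")
for th in np.radians([60,70,80]):
  for y in(-.1,.1):
    c=lambda x,z:px(f,H+y*Y+(x*np.cos(th)+z*np.sin(th))*X+(-x*np.sin(th)+z*np.cos(th))*Z)
    print(np.degrees(th).round(),y,[tuple(((np.array(c(*k))-[140,100])*2.3).round()) for k in((-.18,.045),(-.18,0),(0,.045),)])
for c in("top","scene"):
  for d in bot.find_in(c,"holder_mid")[:3]:print(c,np.round(d["position"],4),d["score"])
r=toolR(np.radians(90))
# holder goal: grip centre from stand
a=np.radians(-9.8);sx=np.array([np.cos(a),np.sin(a),0]);sy=np.array([-np.sin(a),np.cos(a),0])
for cl in(sx,-sx):
  Rg=np.column_stack([np.cross(cl,-Z),cl,-Z]); go(np.array([.522,-.186,.15]),Rg)
print("slot",H-.16*X-.019*Z)
E
```

```text
60.0 -0.1 [(np.float64(316.0), np.float64(190.0)), (np.float64(290.0), np.float64(181.0)), (np.float64(371.0), np.float64(379.0))]
60.0 0.1 [(np.float64(507.0), np.float64(102.0)), (np.float64(475.0), np.float64(98.0)), (np.float64(542.0), np.float64(281.0))]
70.0 -0.1 [(np.float64(339.0), np.float64(209.0)), (np.float64(309.0), np.float64(190.0)), (np.float64(373.0), np.float64(386.0))]
70.0 0.1 [(np.float64(533.0), np.float64(117.0)), (np.float64(497.0), np.float64(104.0)), (np.float64(542.0), np.float64(288.0))]
80.0 -0.1 [(np.float64(363.0), np.float64(235.0)), (np.float64(330.0), np.float64(206.0)), (np.float64(373.0), np.float64(392.0))]
80.0 0.1 [(np.float64(560.0), np.float64(138.0)), (np.float64(522.0), np.float64(116.0)), (np.float64(542.0), np.float64(295.0))]
scene [ 0.6095 -0.3337  0.0348] 0.79
scene [ 0.5215 -0.1857  0.0442] 0.74
t 9.65 p [0.5874 0.0875 0.3567] F [-0.3  0.8 -0.4] w 0.05453136975047443 q [ 0.32  0.74 -0.96  1.18  0.32  1.76  0.77]
shift first [-0.0763 -0.2816  0.1914] then twist [-0.283  -0.3053  1.4873]
t 9.65 p [0.5874 0.0875 0.3567] F [-0.3  0.8 -0.4] w 0.05453136975047443 q [ 0.32  0.74 -0.96  1.18  0.32  1.76  0.77]
shift first [-0.0763 -0.2816  0.1914] then twist [ 0.3107 -0.2879 -1.6133]
slot [0.52535586 0.10207966 0.046     ]
```

View pics/s3.png

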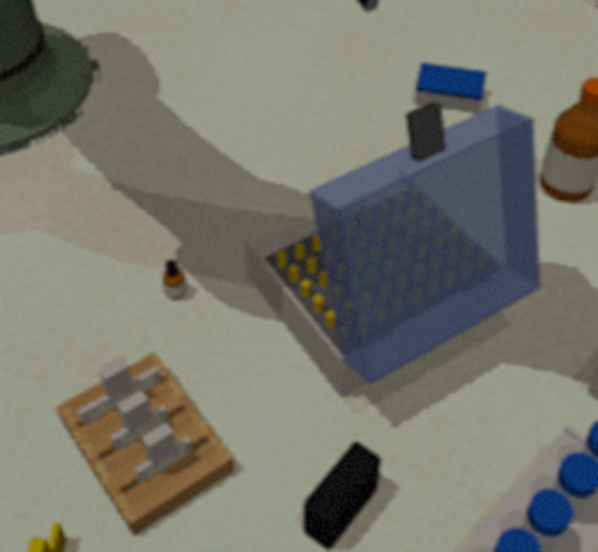

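The crop shows the lid edges at (313,192) and (500,107), which matches 70 to 71 degrees. The lid stands on its own. Next is the long holder.

```bash
python3 - <<'E'
from h import *
a=np.radians(-9.8);sx=np.array([np.cos(a),np.sin(a),0]);sy=np.array([-np.sin(a),np.cos(a),0])
Rg=np.column_stack([-sx,sy,-Z]); s=bot.observe();r=R.from_euler("xyz",s["tool_rot"]).as_matrix()
print(R.from_matrix(r.T@Rg).as_rotvec().round(3), Rg.T@(np.array([.522,-.186,.16])-s["position"]))
E
```

```text
[ 0.014 -0.378 -0.063] [ 0.01788419 -0.28061181  0.19668086]
```

Emit:
apply_moves(
  claw=[0.055,0.055,0.055,0.055,0.055,0.055,0.055,0.055,0.055,0.055,0.055,0.055,0.055,0.055,0.055,0.055,0.055,0.055,0.055,0.055],
  xyz=[
    [0,0,0],
    [0,0,0],
    [0,0,0],
    [0,0,0],
    [0.002,-0.028,0],
    [0.002,-0.028,0],
    [0.002,-0.028,0],
    [0.002,-0.028,0],
    [0.002,-0.028,0],
    [0.002,-0.028,0],
    [0.002,-0.028,0],
    [0.002,-0.028,0],
    [0.002,-0.028,0],
    [0,-0.028,0],
    [0,0,0.03],
    [0,0,0.03],
    [0,0,0.03],
    [0,0,0.03],
    [0,0,0.03],
    [0,0,0],
  ],
  twist=[
    [0.0035,-0.0945,-0.016],
    [0.0035,-0.0945,-0.016],
    [0.0035,-0.0945,-0.016],
    [0.0035,-0.0945,-0.015],
    [0,0,0],
    [0,0,0],
    [0,0,0],
    [0,0,0],
    [0,0,0],
    [0,0,0],
    [0,0,0],
    [0,0,0],
    [0,0,0],
    [0,0,0],
    [0,0,0],
    [0,0,0],
    [0,0,0],
    [0,0,0],
    [0,0,0],
    [0,0,0],
  ],
)

```text
clock: 11.65
position: [0.5202, -0.1849, 0.2032]
tool_rot: [3.139, -0.006, 2.971]
force: [0.2, 0.3, 0.4]
grip_width: 0.0548
finger_force: 0.0
```

```bash
cat >>h.py <<'E'
def fray(f,u,v,z):
    "fisheye pixel -> world at height z"
    k=f["img"].shape[0]/2/np.tan(np.radians(f["vfov"])/2)
    dx,dy=u-f["cx"],v-f["cy"];r=np.hypot(dx,dy);th=r/k
    V=np.array(f["view"]);c=np.array([np.sin(th)*dx/r,-np.sin(th)*dy/r,-np.cos(th)])
    d=V[:3,:3].T@c;o=-V[:3,:3].T@V[:3,3];return o+d*(z-o[2])/d[2]
def fpx(f,p):
    k=f["img"].shape[0]/2/np.tan(np.radians(f["vfov"])/2)
    c=(np.array(f["view"])@np.r_[p,1])[:3];r=np.hypot(c[0],c[1]);th=np.arctan2(r,-c[2]);return f["cx"]+k*th*c[0]/r,f["cy"]-k*th*c[1]/r
E
python3 - <<'E'
from h import *
a=np.radians(-9.8);sx=np.array([np.cos(a),np.sin(a),0]);sy=np.array([-np.sin(a),np.cos(a),0])
go(np.array([.522,-.186,.05]),np.column_stack([-sx,sy,-Z]))
f=bot.grab_frame("wrist")
M=np.array([.522,-.186,0])
pp=[fpx(f,M+i*sx+j*sy+.08*Z) for i in(-.006,.006) for j in(-.012,.012)];print(np.round(pp,1))
c0=np.mean(pp,0).astype(int)-[50,40];c0=np.clip(c0,0,[460,340]);print("crop origin",c0)
save("w2.png",cv2.resize(f["img"][c0[1]:c0[1]+80,c0[0]:c0[0]+100],None,fx=7,fy=7,interpolation=cv2.INTER_CUBIC))
for d in bot.find_in("wrist","holder_mid")[:3]:print(np.round(d["position"],4),d["score"])
E
```

```text
t 11.65 p [ 0.5202 -0.1849  0.2032] F [0.2 0.3 0.4] w 0.05481757276260123 q [ 0.89  0.6  -0.94  1.79  0.55  1.05  1.14]
shift first [-0.0029 -0.0011  0.1532] then twist [ 0.0021 -0.0057  0.    ]
[[264.8 204.2]
 [292.8 204.2]
 [265.  217.6]
 [292.7 217.5]]
crop origin [228 170]
[ 0.5959 -0.3171  0.052 ] 0.77
[ 0.5187 -0.1844  0.0406] 0.73
```

View pics/w2.png

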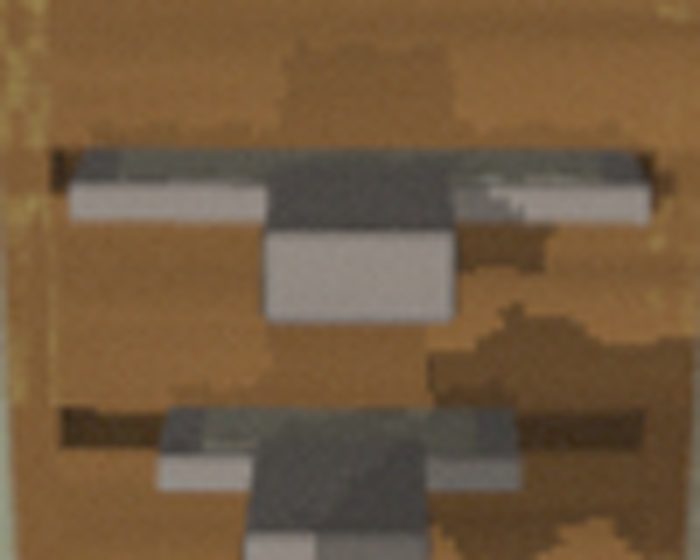

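The close crop shows the long holder with its grip at about (279,209) in the wrist frame. It is level with the fingers and within about 1 mm of where I expected it.

Emit:
apply_moves(
  claw=[0.05,0.05,0.05,0.05,0.05,0.05,0.05,0.0,0.0,0.0,0.0,0.0,0.0],
  xyz=[
    [-0.001,-0.001,0.03],
    [0,0,0.03],
    [0,0,0.03],
    [0,0,0.025],
    [0,0,0.02],
    [0,0,0.012],
    [0,0,0.006],
    [0,0,0],
    [0,0,0],
    [0,0,0],
    [0,0,0],
    [0,0,0],
    [0,0,0],
  ],
  twist=[
    [0,-0.006,0],
    [0,0,0],
    [0,0,0],
    [0,0,0],
    [0,0,0],
    [0,0,0],
    [0,0,0],
    [0,0,0],
    [0,0,0],
    [0,0,0],
    [0,0,0],
    [0,0,0],
    [0,0,0],
  ],
  force=60,
)

```text
clock: 13.05
position: [0.5242, -0.1863, 0.0546]
tool_rot: [3.141, 0.007, 2.97]
force: [-1.1, 0.9, 7.8]
grip_width: 0.0228
finger_force: 59.5
```

```bash
python3 - <<'E'
from h import *
bot.grab_frame("top")
for i in range(3):
  bot.grab_frame("wrist");s=bot.observe();print(s["position"].round(4),s["force"].round(1),s["grip_width"].round(4),s["finger_force"],s["tool_rot"].round(3),s["moment"].round(2))
E
```

```text
Traceback (most recent call last):
AttributeError: 'float' object has no attribute 'round'
```

Emit:
apply_moves(
  claw=[0,0,0,0,0,0,0,0],
  xyz=[
    [0,0,-0.005],
    [0,0,-0.01],
    [0,0,-0.015],
    [0,0,-0.02],
    [0,0,-0.025],
    [0,0,-0.025],
    [0,0,-0.02],
    [0,0,0],
  ],
  twist=[
    [0,0,0],
    [0,0,0],
    [0,0,0],
    [0,0,0],
    [0,0,0],
    [0,0,0],
    [0,0,0],
    [0,0,0],
  ],
)

```text
clock: 13.95
position: [0.524, -0.1863, 0.1771]
tool_rot: [-3.141, 0.01, 2.97]
force: [0.3, -0.2, -0.4]
grip_width: 0.023
finger_force: 58.8
```

```bash
python3 - <<'E'
from h import *
Rg=np.column_stack([-X,Y,-Z]);slot=H-.16*X-.019*Z;print(slot)
go(np.array([slot[0],slot[1],.18]),Rg)
f=bot.grab_frame("wrist");save("w3.png",f["img"])
s=bot.observe();r=R.from_euler("xyz",s["tool_rot"]).as_matrix();print(s["force"],s["tool_rot"],s["finger_force"])
V=np.array(f["view"]);o=-V[:3,:3].T@V[:3,3];print("cam in tool",r.T@(o-s["position"]))
P=lambda x,y,z:np.round(fpx(f,s["position"]+r@np.array([x,y,z])),1)
print("TCP",P(0,0,0),"plate bottom nominal corners",[P(x,y,.040) for x in(-.0025,.0025) for y in(-.04,.04)])
E
```

```text
[0.52535586 0.10207966 0.046     ]
t 13.95 p [ 0.524  -0.1863  0.1771] F [ 0.3 -0.2 -0.4] w 0.022954081253950265 q [ 0.87  0.63 -0.92  1.81  0.59  0.99  1.11]
shift first [ 0.0477  0.2844 -0.0034] then twist [0.0002 0.01   0.0627]
[0.10980961 0.55102342 0.06215825] [-3.14155498  0.00842961  2.97021989] 58.78701210021973
cam in tool [ 0.0811279  -0.00033689 -0.14510789]
TCP [280.1 276.8] plate bottom nominal corners [array([216.6, 248.5]), array([343.3, 248.6]), array([216. , 241.3]), array([343.9, 241.3])]
```

View pics/w3.png

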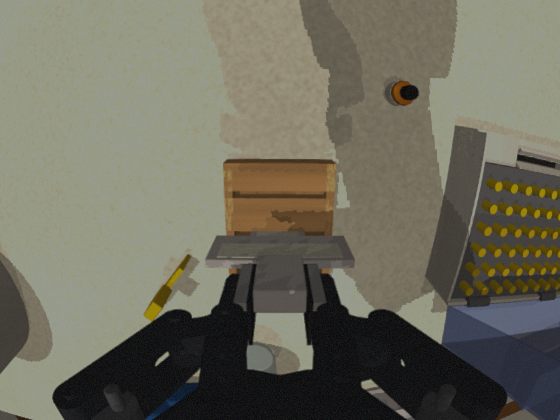

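The wrist picture shows the long holder held level, with its plate's lower edge from (217,237) to (343,237); it sits about 2 to 3 mm off centre towards the robot. I'm carrying it above the slot.

Emit:
apply_moves(
  claw=[0,0,0,0,0,0,0,0,0,0,0,0,0,0,0,0],
  xyz=[
    [0.015,0,0],
    [0.015,0.005,0],
    [0.01,0.02,0],
    [0.005,0.028,0],
    [0,0.028,0],
    [0,0.028,0],
    [0,0.028,0],
    [0,0.028,0],
    [0,0.028,0],
    [0,0.028,0],
    [0,0.028,0],
    [0,0.02,0],
    [0,0.0155,0],
    [0,0,0.025],
    [0,0,0.02],
    [0,0,0],
  ],
  twist=[
    [0,0,0],
    [0,0,0],
    [0,0,0],
    [0,0,0],
    [0,0,0],
    [0,0,0],
    [0,0,0],
    [0,0,0],
    [0,0,0],
    [0,0,0],
    [0,0,0],
    [0,0,0],
    [0,0.01,0.062],
    [0,0,0],
    [0,0,0],
    [0,0,0],
  ],
)

```text
clock: 15.6
position: [0.5253, 0.1016, 0.1265]
tool_rot: [-3.141, -0.008, 2.909]
force: [-0.1, -0.4, 0.3]
grip_width: 0.023
finger_force: 58.9
```

```bash
python3 - <<'E'
from h import *
Rg=np.column_stack([-X,Y,-Z]);slot=H-.16*X-.019*Z
go(np.array([slot[0],slot[1],.18]),Rg)
f=bot.grab_frame("wrist");g=bot.grab_frame("top")
s=bot.observe();r=R.from_euler("xyz",s["tool_rot"]).as_matrix()
P=lambda x,y,z:np.round(fpx(f,s["position"]+r@np.array([x,y,z])),1)
print("plate bottom nominal",[P(.0025,y,.0446) for y in(-.04,.04)],"top edge",[P(x,y,.0106) for x in(-.0025,.0025) for y in(-.04,.04)])
W=lambda q:np.round(fpx(f,q),1)
print("slot corners",[W(slot+a*X+b*Y) for a in(-.004,.004) for b in(-.043,.043)],"lip flare top?",W(slot-.004*X+.005*Z))
print("station front edge z.04",[W(H-.18*X+b*Y-.025*Z) for b in(-.1,.1)])
a=f["img"][130:310,180:420];save("w4.png",cv2.resize(a,None,fx=3.3,fy=3.3,interpolation=cv2.INTER_CUBIC))
np.savez("w4",**{k:f[k] for k in f},pos=s["position"],r=r)
E
```

```text
t 15.6 p [0.5253 0.1016 0.1265] F [-0.1 -0.4  0.3] w 0.022951123980253015 q [ 0.31  0.67 -0.86  1.89  0.64  0.89  0.46]
shift first [ 0.0005  0.0005 -0.0535] then twist [-0.0007 -0.0077  0.0015]
plate bottom nominal [array([218.1, 243.6]), array([345.1, 243.7])] top edge [array([207.9, 276.5]), array([355.7, 276.6]), array([207.1, 268.4]), array([356.6, 268.5])]
slot corners [array([222.6, 220.3]), array([339.2, 220.5]), array([223.2, 230.4]), array([338.5, 230.7])] lip flare top? [281.  222.7]
station front edge z.04 [array([151.6, 197.8]), array([410. , 198.4])]
```

View pics/w4.png

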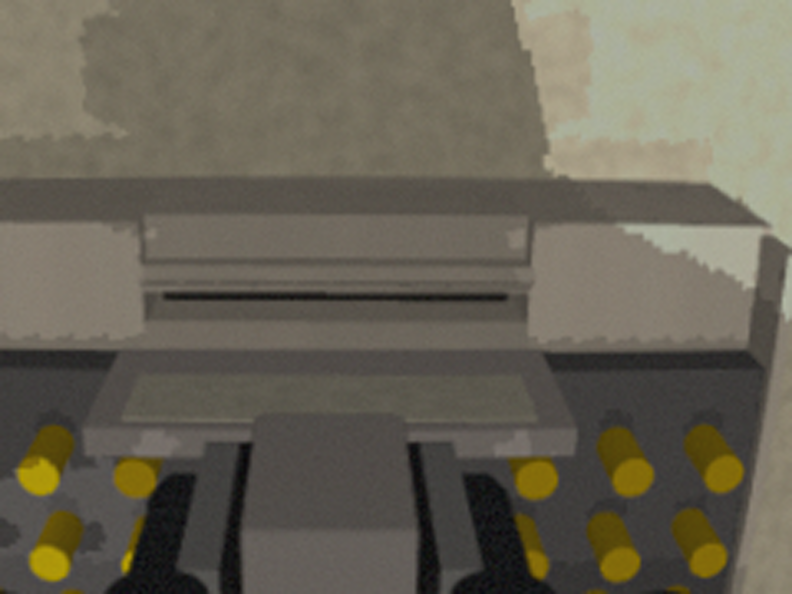

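The crop shows the channel mouth between the lip flare (v≈292) and the rear edge (v≈320), with its ends at u≈145 and 528. The plate's bottom edge runs from (118,352) to (540,350). I compare the two by rays from this same picture.

```bash
python3 - <<'E'
from h import *
f=dict(np.load("w4.npz"));V=f["view"];o=-V[:3,:3].T@V[:3,3]
print("cam",o,"axis",-V[2,:3]@np.column_stack([X,Y,Z]))
C=lambda u,v,z:fray(f,180+(u+.5)/3.3-.5,130+(v+.5)/3.3-.5,z)
loc=lambda p:np.array([(p-H)@X+.16,(p-H)@Y]).round(4)*1000
print("TCP",loc(f["pos"]),"camz-TCPz",o[2]-f["pos"][2])
zb=f["pos"][2]-.0446
print("holder bottom front",loc(C(118,352,zb)),loc(C(540,350,zb)))
print("holder top front/rear",loc(C(83,430,zb+.034)),loc(C(576,430,zb+.034)),loc(C(85,455,zb+.034)),loc(C(576,455,zb+.034)))
print("grip top front/rear",loc(C(247,527,zb+.07)),loc(C(415,527,zb+.07)))
print("slot rear",loc(C(145,320,.046)),loc(C(528,320,.046)),"flare top",loc(C(145,290,.051)),loc(C(528,290,.051)),"slope top",loc(C(145,350,.054)),"floor front",loc(C(335,298,.030)))
print("lip outer",loc(C(145,262,.046)),"front corner",loc(C(768,222,.046)))
E
```

```text
cam [0.44700593 0.11964992 0.27074227] axis [ 3.07628942e-01 -3.61632824e-04 -9.51506334e-01]
TCP [1.2 0.3] camz-TCPz 0.1419270796327548
holder bottom front [ -6.4 -41.1] [-6.9 38.8]
holder top front/rear [ -6.3 -40.5] [-6.5 38.5] [ -1.8 -40.6] [-2.  38.9]
grip top front/rear [-10.5 -11.4] [-10.5   9.7]
slot rear [  1.  -42.5] [ 0.8 43.6] flare top [ -7.8 -41.3] [-8.  42.2] slope top [  5.1 -41.5] floor front [1.  0.2]
lip outer [-12.6 -41.8] front corner [-22.8  99.3]
```

Emit:
apply_moves(
  claw=[0,0,0,0,0,0],
  xyz=[
    [-0.001,0.0015,0],
    [0,0,0.012],
    [0,0,0.012],
    [0,0,0.006],
    [0,0,0.006],
    [0,0,0],
  ],
  twist=[
    [0,0,0],
    [0,0,0],
    [0,0,0],
    [0,0,0],
    [0,0,0],
    [0,0,0],
  ],
  force=80,
)

```text
clock: 16.3
position: [0.5276, 0.1032, 0.0917]
tool_rot: [3.141, -0.005, 2.909]
force: [0.7, -0.8, -0.8]
grip_width: 0.0225
finger_force: 81.0
```

```bash
python3 - <<'E'
from h import *
f=bot.grab_frame("wrist");s=bot.observe()
print(s["position"].round(4),s["force"].round(1),s["tool_rot"].round(3))
r=R.from_euler("xyz",s["tool_rot"]).as_matrix()
save("w5.png",cv2.resize(f["img"][170:310,180:400],None,fx=3.5,fy=3.5,interpolation=cv2.INTER_CUBIC))
np.savez("w5",**{k:f[k] for k in f},pos=s["position"],r=r)
E
```

```text
[0.5278 0.1033 0.0922] [0.5 0.2 0.6] [ 3.141 -0.005  2.909]
```

View pics/w5.png

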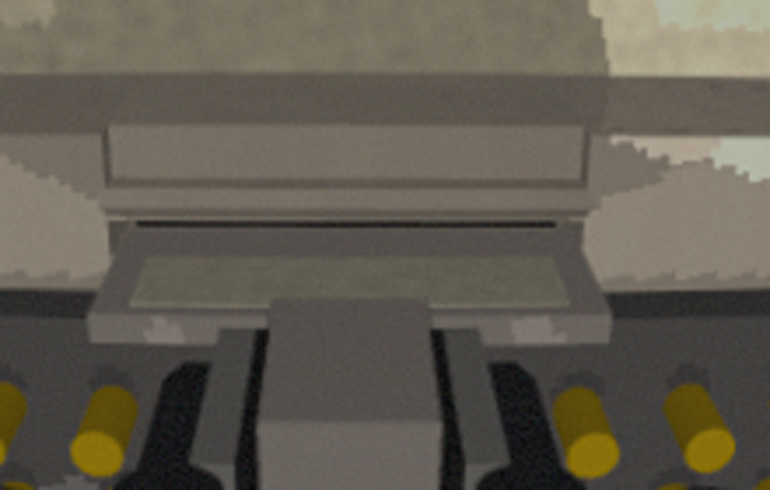

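```bash
python3 - <<'E'
from h import *
f=dict(np.load("w5.npz"))
C=lambda u,v,z:fray(f,180+(u+.5)/3.5-.5,170+(v+.5)/3.5-.5,z)
loc=lambda p:np.array([(p-H)@X+.16,(p-H)@Y]).round(4)*1000
zb=f["pos"][2]-.0446
print(loc(f["pos"]),"top front/rear",loc(C(90,313,zb+.034)),loc(C(610,313,zb+.034)),loc(C(90,343,zb+.034)))
print("flare top",loc(C(108,212,.051)),loc(C(590,212,.051)),"strip front",loc(C(136,221,.030)),loc(C(555,221,.030)),"front edge",loc(C(30,133,.046)),"lip out",loc(C(108,185,.046)),"bottom front at mouth",loc(C(350,228,zb)))
E
```

```text
[2.1 1.7] top front/rear [ -4.1 -38.5] [-4.2 40.9] [  1. -39.]
flare top [ -9.1 -41.4] [-9.2 43.4] strip front [  0.7 -40.7] [ 0.5 41.4] front edge [-22.2 -56. ] lip out [-12.4 -42.2] bottom front at mouth [-5.   1.2]
```

Emit:
apply_moves(
  claw=[0,0,0,0,0],
  xyz=[
    [0.0007,0,0.004],
    [0,0,0.004],
    [0,0,0.004],
    [0,0,0.004],
    [0,0,0],
  ],
  twist=[
    [0,0,0],
    [0,0,0],
    [0,0,0],
    [0,0,0],
    [0,0,0],
  ],
)

```text
clock: 16.85
position: [0.527, 0.1033, 0.076]
tool_rot: [3.141, -0.005, 2.909]
force: [0.4, 1.1, -0.6]
grip_width: 0.0225
finger_force: 81.0
```

Emit:
apply_moves(
  claw=[0,0,0,0],
  xyz=[
    [0,0,0.003],
    [0,0,0.002],
    [0,0,0.002],
    [0,0,0],
  ],
  twist=[
    [0,0,0],
    [0,0,0],
    [0,0,0],
    [0,0,0],
  ],
)

```text
clock: 17.25
position: [0.5274, 0.1035, 0.0695]
tool_rot: [3.141, -0.004, 2.908]
force: [-1.0, 0.2, 5.8]
grip_width: 0.0223
finger_force: 82.0
```

Emit:
apply_moves(
  claw=[0,0,0],
  xyz=[
    [0,0,0.001],
    [0,0,0.001],
    [0,0,0],
  ],
  twist=[
    [0,0,0],
    [0,0,0],
    [0,0,0],
  ],
)

```text
clock: 17.55
position: [0.5277, 0.1036, 0.0684]
tool_rot: [3.141, -0.003, 2.908]
force: [-4.6, -2.4, 21.9]
grip_width: 0.0222
finger_force: 84.1
```

Emit:
apply_moves(
  claw=[0,0,0,0,0],
  xyz=[
    [0,0,0],
    [0,0,0],
    [0,0,0],
    [0,0,0],
    [0,0,0],
  ],
  twist=[
    [0,0,0],
    [0,0,0],
    [0,0,0],
    [0,0,0],
    [0,0,0],
  ],
)

```text
clock: 18.05
position: [0.5277, 0.1036, 0.0685]
tool_rot: [3.141, -0.003, 2.908]
force: [-3.5, -1.2, 21.4]
grip_width: 0.022
finger_force: 84.1
```

```bash
python3 - <<'E'
from h import *
f=bot.grab_frame("scene");s=bot.observe();print(s["position"],s["force"],s["finger_force"])
save("s9.png",cv2.resize(f["img"][80:340,140:420],None,fx=2.2,fy=2.2))
E
```

```text
[0.52770916 0.10356807 0.06845245] [-3.82708741 -2.49317816 21.99778465] 84.08366203308105
```

View pics/s9.png

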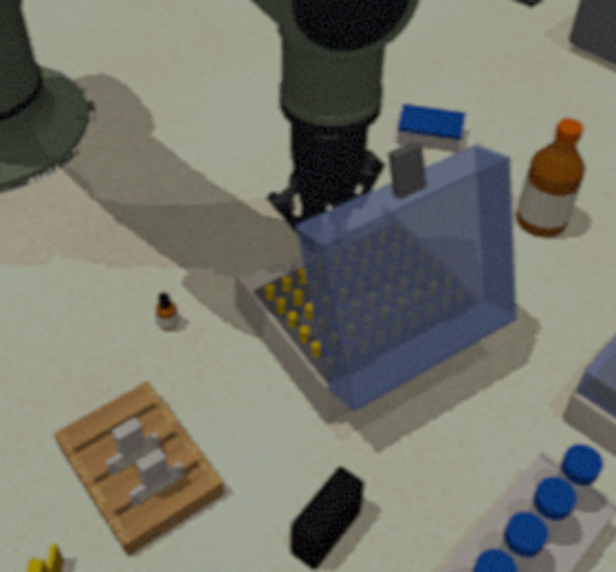

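The picture shows the lid's corner at (301,228), unmoved. Both short holders are still in the stand, and the long one is pressed in at a steady 22 N on the hard stop. Handing in.

```bash
python3 -c "
from workcell import bot
print(bot.job_done())"
```

```text
the job is handed in; nothing more can be done
None
```

The job is handed in, 18 s into the 58 s limit: the lid stands by itself at about 70 degrees, and the arm is still holding the long label holder pressed against the strip's stop (about 22 N); nothing else on the bench was touched.

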